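# Stack the pulley and the roller on their assembly posts

### The job

Build up the two sets on the assembly posts, each part the same way up as it stands now and seated flat on the one below. On the tall post with the square base: first the flanged wheel, then the white spacer sleeve, then the black knurled cap on top; on the short post with the round base: the plain steel roller, then the hexagon nut. Lower each part down its post rather than letting it drop, and leave the tape, the valve block and the wrench where they lie.

Things in the scene. Friction and masses are not known exactly. Their poses are not given: they have to be found in the camera images.
- long_post: Fixed assembly post for the pulley: square dark steel base plate 90 x 90 x 10 mm with an upright steel post, 16 mm in diameter, whose tip is 90 mm above the table; its last 10 mm taper to 8 mm. Origin on the post's axis at the underside of the base (table height), z up along the post.
- short_post: Fixed assembly post for the roller: round dark steel base, diameter 90 mm, 10 mm thick, with an upright steel post, 16 mm in diameter, whose tip is 62 mm above the table; its last 10 mm taper to 8 mm. Origin on the post's axis at the underside of the base (table height), z up along the post.
- wheel: Flanged wheel of grey plastic, loose: a flange 66 mm in diameter and 8 mm thick at the bottom, on it a hub 44 mm in diameter; 30 mm high in all, with a through bore of 22 mm. About 120 g. It stands upright on the table at the start, the right way up; origin at the centre of its underside, z up along its bore.
- sleeve: Spacer sleeve, a plain white plastic tube, loose: outer diameter 36 mm, bore 22 mm right through, 36 mm high. About 50 g. It stands upright on the table at the start, the right way up; origin at the centre of its underside, z up along its bore.
- cap: Knurled black plastic end cap, loose: diameter 42 mm, 26 mm high; closed on top, with a blind bore of 22 mm, 18 mm deep, open below. About 50 g. It stands upright on the table at the start, the right way up; origin at the centre of its underside, z up along its bore.
- roller: Plain dark steel roller, a thick ring, loose: outer diameter 56 mm, bore 22 mm right through, 24 mm high, no flange. About 250 g. It stands upright on the table at the start, the right way up; origin at the centre of its underside, z up along its bore.
- nut: Large dark steel hexagon nut, loose, not threaded (it simply slides on): 36 mm across flats (42 mm across corners), 18 mm high, through bore 22 mm. About 90 g. Its six flats face along its own x axis and every 60 degrees from it. It stands upright on the table at the start, the right way up; origin at the centre of its underside, z up along its bore.
- tape: Bystander: roll of paper tape lying flat, 96 mm in diameter, 40 mm high, loose. Origin at the centre of its underside.
- valves: Bystander: aluminium valve block 100 x 50 x 63 mm (its x, y, z) with three red levers, loose. Origin at the centre of its underside.
- wrench: Bystander: open-ended steel wrench 170 mm long, lying along its own x axis, loose. Origin near its middle, on the table.

How it is judged:
At the end, for the whole second after the job is handed in: Tall post, from the bottom: wheel (underside 10 mm above the table), sleeve (40 mm), cap (76 mm); short post: roller (10 mm), nut (34 mm). Each height within 4 mm, each part's axis within 6 mm of the post's axis and within 0.1 rad of upright, the right way up; all at rest and released (horizontal distance between each of wheel, sleeve, cap and long_post below 0.006 m and z of wheel in the frame of long_post between 0.006 and 0.014 m and angle between each of wheel, sleeve, cap, roller, nut's own z axis and vertical below 0.1 rad and linear speed of each of wheel, sleeve, cap, roller, nut below 0.02 m/s and angular speed of each of wheel, sleeve, cap, roller, nut below 0.3 rad/s and z of sleeve in the frame of long_post between 0.036 and 0.044 m and z of cap in the frame of long_post between 0.072 and 0.08 m and horizontal distance between each of roller, nut and short_post below 0.006 m and z of roller in the frame of short_post between 0.006 and 0.014 m and z of nut in the frame of short_post between 0.03 and 0.038 m); the robot touches nothing.
It fails at once if a bystander (tape, valve block, wrench) is shifted by more than 30 mm (distance of any of tape, valves, wrench from where it was at the start of the episode above 0.03 m).
It fails at once if a part let go above its post falls down it (faster than 0.65 m/s, a free fall of about 20 mm) ((horizontal distance between wheel and long_post below 0.012 m and z of wheel in the frame of long_post below 0.11 m and linear speed of wheel above 0.65 m/s and contact force between the fingers and wheel below 0.3 N) or (horizontal distance between sleeve and long_post below 0.012 m and z of sleeve in the frame of long_post below 0.11 m and linear speed of sleeve above 0.65 m/s and contact force between the fingers and sleeve below 0.3 N) or (horizontal distance between cap and long_post below 0.012 m and z of cap in the frame of long_post below 0.11 m and linear speed of cap above 0.65 m/s and contact force between the fingers and cap below 0.3 N) or (horizontal distance between roller and short_post below 0.012 m and z of roller in the frame of short_post below 0.11 m and linear speed of roller above 0.65 m/s and contact force between the fingers and roller below 0.3 N) or (horizontal distance between nut and short_post below 0.012 m and z of nut in the frame of short_post below 0.11 m and linear speed of nut above 0.65 m/s and contact force between the fingers and nut below 0.3 N)).
It also fails if it takes over 136 s, if anything falls off the work surface, if the arm or the gripper's body presses on something with over 40 N, if the wrist force passes 120 N, or if a joint passes its speed limit or range.

### The arm

A 6-joint arm with a two-finger parallel gripper is mounted at the origin on the work surface. World frame = base frame: x ahead of the robot, y to its left, z up, the work surface at z = 0. Lengths are in m, angles in rad, forces in N, time in s.
With the tool pointing down it reaches from about 0.35 to 0.85 m from the base axis. Payload 8.1 kg.
Tool frame: the origin (TCP) lies on the centre line of the jaws, within the pads' length; the fingertips stand 11 mm ahead of it and the grasp point (between the pads) lies 8 mm behind it; z points along the fingers, y is the direction in which the jaws open and shut (so a half turn about z gives the same grasp; the last joint's range is limited). The gripper opens to 85 mm and grips with 20 to 120 N. Pads are 22 mm wide; open, the fingers measure 114 mm over their backs; the gripper's body (76 mm by 85 mm) begins 54 mm behind the grasp point. The pads swing forward as they close: fully open they stand 13 mm farther back than shut.
Start: joints at [1.129, 0.13, 1.488, -0, 1.523, -0.085], TCP at [0.21, 0.562, 0.242] pointing down, gripper open.
Joint ranges: [-2.96, 2.96], [-0.89, 2.26], [0.02, 2.5], [-1.34, 4.48], [0, 2.73], [-2.66, 2.66]. Speed limits (rad/s): [2.39, 2.39, 2.79, 3.14, 3.14, 3.14].

### API

Orientations are given as a unit quaternion [x, y, z, w].
In Python, from cell import telemetry, snapshot, order gives the robot as it stands. The module is installed in compiled form; this text tells all that it offers.
- The arm moves only by the shell command python3 -m pendant 'ROWS'. ROWS is JSON, a list of rows, each an object of numbers: "claw": the finger opening in cm, from 0 to 8.54; "tx", "ty", "tz": the shift along the world's x, y, z in cm; "twist": the turn about the world's z in degrees. A call has 1 to 12 rows; each row shifts and turns the commanded pose from where the row before left it; what a row does not reach is not made up. A row lasts 1/10 s, in which the tool goes at most 50 mm and 8.59 degrees, less where a joint would pass 70% of its speed; a pose out of reach is approached as far as the arm can. A call with a gripper value outside its range is refused whole. The fingers move at their own pace and stop on an object; the grip force is fixed at half the most. Time passes only in rows, so rows that do not move let the fingers close. It gives the time, the measured TCP pose, the force and the opening at its end, in the units of the state.
- telemetry.observe(): the state, without advancing time (a new reading comes with each control period).
- snapshot(name): name is "scene" or "side" or "wrist"; returns a dict with "frame" (384x512x3 uint8, red, green, blue), "intrinsics" (3x3 intrinsics, pixels), "k1" (the pictures are not rectified: a ray, as slopes to the right and down, at radius r is drawn at 1 + k1 r^2 times it, then the intrinsics apply), "T" (4x4, takes a point from camera to world coordinates); the wrist camera has in their place "hand_eye" (4x4, takes a point from camera to tool coordinates, whose origin is the TCP and whose axes are the flange's). Camera axes: x right, y up, looking along -z (the intrinsics and any distortion apply to the point x, -y, -z); pixel columns grow to the right and rows downward; lengths in m; the calibration is good to about 2 mm. A picture is of the moment at which its call begins: read the wrist's pose just before it. There is no depth.
- order.hand_in(): hands the job in, once; it reports no verdict.
The state is a dict: "time_s": time; "joint_pos": joint angles; "qd": joint speeds; "effort": joint torques, N m; "position": TCP position; "ee_rot": TCP orientation; "force": force on the tool from outside, world axes, zero at the start; "moment": the same for the moment, N m; "grip_width": opening from 0.0 (shut) to 1.0 (fully open).
Only numpy, scipy, OpenCV 4.12 (cv2) and the standard library are available. Lean on these libraries where they do the work, as an engineer would, in place of code of your own. Each camera call takes 0.05 s, during which the arm holds its last target. There are 200 camera calls.

## Working session

There is one attempt and no reset: what is moved stays moved. The work goes in short steps, Python scripts to look and compute and a shell command to move; the robot and the scene stay as the last step left them, time stands still between calls to the robot, and variables do not carry over. Pictures are saved under pics/ and viewed, about 12 in all and at most 16, crops included, and the job is handed in when it is done.

```bash
mkdir -p pics; cat > h.py <<'E'
import numpy as np, cv2
from scipy.spatial.transform import Rotation as R
from cell import telemetry, snapshot, order
def take(name):
    s=telemetry.observe(); c=snapshot(name)
    if 'T' in c: T=np.array(c['T'])
    else:
        W=np.eye(4); W[:3,:3]=R.from_quat(s['ee_rot']).as_matrix(); W[:3,3]=s['position']; T=W@np.array(c['hand_eye'])
    return dict(img=np.ascontiguousarray(c['frame'][:,:,::-1]),K=np.array(c['intrinsics']),k1=c['k1'],T=T)
def ray(c,u,v):
    K=c['K']; d=np.array([(u-K[0,2])/K[0,0],(v-K[1,2])/K[1,1]]); p=d.copy()
    for _ in range(20): p=d/(1+c['k1']*(p@p))
    return c['T'][:3,3], c['T'][:3,:3]@np.array([p[0],-p[1],-1])
def onplane(c,u,v,z):
    o,d=ray(c,u,v); return o+d*(z-o[2])/d[2]
def proj(c,P):
    q=np.linalg.inv(c['T'])@np.append(P,1); p=np.array([q[0],-q[1]])/-q[2]; p=p*(1+c['k1']*(p@p))
    return c['K'][0,0]*p[0]+c['K'][0,2], c['K'][1,1]*p[1]+c['K'][1,2]
E
python3 - <<'E'
from h import *
import pickle
d={}
for n in ('scene','side','wrist'):
    c=take(n); d[n]=c; cv2.imwrite(f'pics/{n}0.png',c['img']); print(n,c['T'][:3,3].round(3),(-c['T'][:3,2]).round(2),c['K'][0,0],c['k1'])
pickle.dump(d,open('d0.pkl','wb')); s=telemetry.observe(); print(s)
cv2.imwrite('pics/a0.png',cv2.resize(d['scene']['img'],(800,600)))
cv2.imwrite('pics/b0.png',cv2.resize(d['side']['img'],(800,600)))
E
```

```text
scene [ 1.295 -0.071  0.929] [-0.6   0.06 -0.8 ] 437.0370559399254 0.04906885632664734
side [ 0.493 -0.781  0.935] [ 0.11  0.64 -0.76] 476.3862173632315 -0.005913201805159494
wrist [0.149 0.585 0.373] [ 0.24 -0.09 -0.97] 269.65700189811577 -0.05802938770955564
{'time_s': 0.15, 'joint_pos': array([ 1.12860731e+00,  1.31021859e-01,  1.48904275e+00,  1.38756258e-05,
        1.52296892e+00, -8.53977369e-02]), 'qd': array([-0.00126678, -0.0019067 , -0.00279539, -0.00081927,  0.0001217 ,
       -0.00143756]), 'effort': array([ 1.50408177e-03, -5.70061398e+01, -5.01159954e+01, -2.47994458e-04,
        9.47518798e-03, -1.52136672e-04]), 'position': array([0.20936188, 0.56185815, 0.24145749]), 'ee_rot': array([ 1.77451188e-01,  9.84129340e-01, -6.93709385e-04, -1.94540164e-04]), 'force': array([-0.44857551, -0.91274582, -0.30933133]), 'moment': array([-0.05397893,  0.00045639,  0.02912124]), 'grip_width': 1.002712099118633}
```

View pics/a0.png

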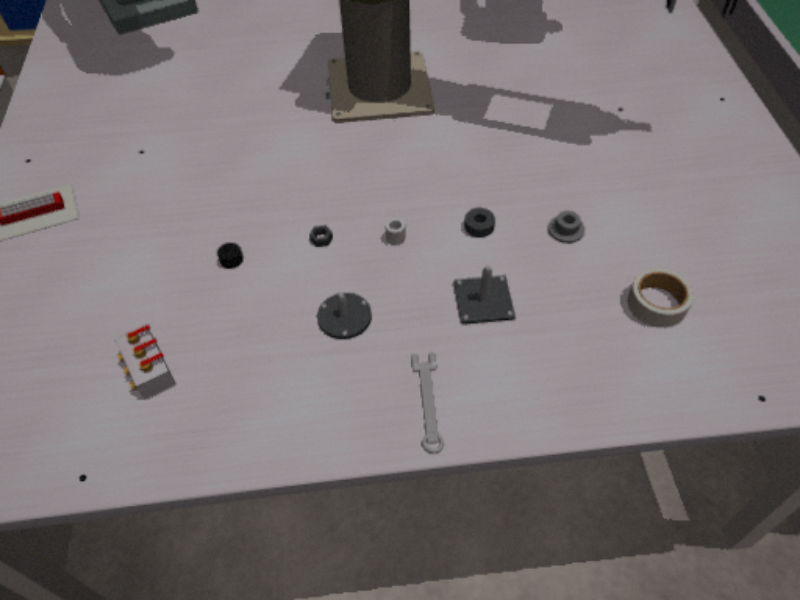

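View pics/b0.png

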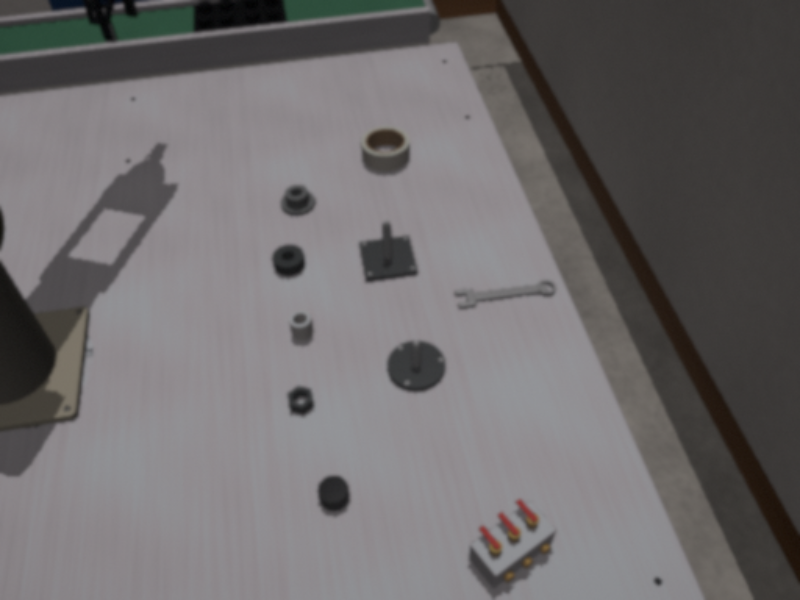

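The scene view shows, in 800x600 pixels: cap (230,255), nut (320,236), sleeve (396,232), roller (480,222), wheel (567,227), the square post base (484,300) and the round one (345,315). The side view agrees. I'll compute coarse positions from both.

```bash
python3 - <<'E'
from h import *
import pickle
d=pickle.load(open('d0.pkl','rb')); k=512/800
A=dict(cap=(230,248,.026,333,485),nut=(320,232,.018,301,396),sleeve=(396,224,.036,301,319),roller=(480,217,.024,289,255),wheel=(568,216,.03,297,190),long=(487,268,.09,387,225),short=(342,295,.062,416,346),valves=(143,345,.063,508,530),tape=(661,290,.04,386,140))
for n,(u,v,z,u2,v2) in A.items():
    print(n,onplane(d['scene'],u*k,v*k,z)[:2].round(4),onplane(d['side'],u2*k,v2*k,z)[:2].round(4))
E
```

```text
cap [ 0.4613 -0.3056] [ 0.4691 -0.3013]
nut [ 0.436  -0.1476] [ 0.4403 -0.1445]
sleeve [ 0.4515 -0.0103] [ 0.4555 -0.0118]
roller [0.4432 0.1443] [0.4486 0.1459]
wheel [0.4679 0.3   ] [0.4782 0.3065]
long [0.6171 0.1195] [0.6171 0.1153]
short [ 0.6193 -0.1143] [ 0.6188 -0.1203]
valves [ 0.6764 -0.4184] [ 0.6737 -0.423 ]
tape [0.6597 0.4016] [0.6639 0.4075]
```

```bash
python3 -m pendant '[{"claw":8.5,"tx":3.2,"ty":-3.2,"twist":6},{"tx":3.2,"ty":-3.2,"twist":6},{"tx":3.2,"ty":-3.2,"twist":6},{"tx":3.2,"ty":-3.2,"twist":2.5},{"tx":3.2,"ty":-3.2},{"tx":3.2,"ty":-3.2},{"tx":3.2,"ty":-3.2},{"tx":2,"ty":-3.2,"tz":-2},{"tx":0.4,"tz":-2},{},{},{}]'
python3 - <<'E'
from h import *
import pickle
c=take('wrist'); pickle.dump(c,open('w1.pkl','wb')); cv2.imwrite('pics/w1.png',c['img'])
print(telemetry.observe()['position'],telemetry.observe()['ee_rot'],c['T'][:3,3],-c['T'][:3,2])
E
```

```text
[0.20940882 0.56191548 0.2416328 ] [ 1.77451862e-01  9.84129307e-01 -5.68018995e-04 -1.46554215e-04] [0.14871661 0.5852446  0.37282707] [ 0.24269221 -0.09129296 -0.96579816]validation failed for argument at $[0]...
```

View pics/w1.png

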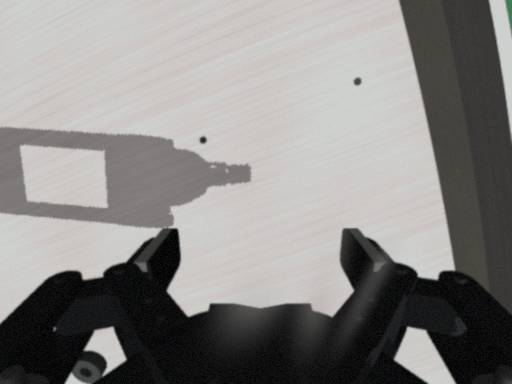

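The wrist view shows only table, the arm's shadow and my fingers at (165,235) and (350,235), and no part yet. The move was refused, so I'll find out which fields a row needs.

```bash
python3 -m pendant '[{"claw":8.5,"tx":3.2,"ty":-3.2,"tz":0,"twist":6}]' || python3 -m pendant --help
```

```text
time_s: 0.3
position: [0.2388, 0.5321, 0.2417]
ee_rot: [0.124, 0.992, 0.0, -0.001]
force: [1.3, -0.1, 0.1]
grip_width: 0.994
```

```bash
python3 -m pendant '[{"claw":8.5,"tx":3,"ty":-3.2,"tz":0,"twist":6},{"claw":8.5,"tx":3.2,"ty":-3.2,"tz":0,"twist":6},{"claw":8.5,"tx":3.2,"ty":-3.2,"tz":0,"twist":2.3},{"claw":8.5,"tx":3.2,"ty":-3.2,"tz":0,"twist":0},{"claw":8.5,"tx":3.2,"ty":-3.2,"tz":0,"twist":0},{"claw":8.5,"tx":3,"ty":-3.2,"tz":-1,"twist":0},{"claw":8.5,"tx":0,"ty":-2,"tz":-3,"twist":0},{"claw":8.5,"tx":0,"ty":0,"tz":0,"twist":0},{"claw":8.5,"tx":0,"ty":0,"tz":0,"twist":0}]'
python3 - <<'E'
from h import *
import pickle
c=take('wrist'); pickle.dump(c,open('w2.pkl','wb')); cv2.imwrite('pics/w2.png',c['img'])
print(telemetry.observe()['position'],telemetry.observe()['ee_rot'],c['T'][:3,3],-c['T'][:3,2])
print(proj(c,[.472,.304,.03]),proj(c,[.617,.117,.09]),proj(c,[.446,.145,.024]))
E
```

```text
time_s: 1.2
position: [0.429, 0.3179, 0.2018]
ee_rot: [0.002, 1.0, -0.0, -0.001]
force: [-0.3, 0.8, 0.5]
grip_width: 0.997
[0.42950564 0.31890103 0.20302688] [1.24502336e-03 9.99999153e-01 3.51860151e-04 1.41406597e-04] [0.36440771 0.3185477  0.3332338 ] [ 2.57859617e-01 -9.49450190e-04 -9.66181927e-01]
(np.float64(247.95899607868245), np.float64(209.5382571460394)) (np.float64(88.12478289594665), np.float64(343.45590130765163)) (np.float64(116.35201523659907), np.float64(187.50419279352803))
```

View pics/w2.png

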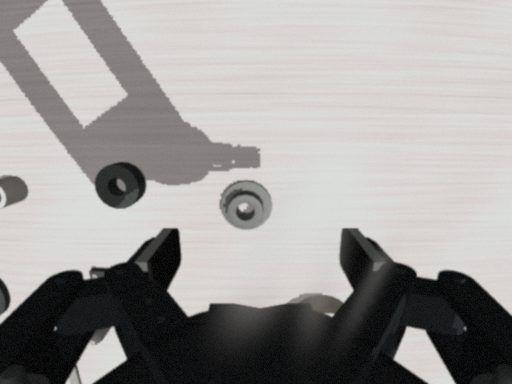

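The wrist view shows the wheel at (246,205), the roller at (120,185), the sleeve at (10,190), and the arm's shadow close to the roller. I'll fit the wheel and roller silhouettes.

```bash
cat >> h.py <<'E'
def sil(c,P,r,z,thr,dbg=None):
    """centre of dark silhouette around projected P (radius r px window), cast on plane z"""
    u,v=proj(c,P); u,v=int(u),int(v); g=cv2.cvtColor(c['img'],cv2.COLOR_BGR2GRAY)
    y0,x0=max(v-r,0),max(u-r,0); w=g[y0:v+r,x0:u+r]; m=cv2.morphologyEx((w<thr).astype(np.uint8),cv2.MORPH_OPEN,np.ones((3,3)))
    cs,_=cv2.findContours(m,cv2.RETR_EXTERNAL,cv2.CHAIN_APPROX_NONE); k=max(cs,key=cv2.contourArea)
    hull=cv2.convexHull(k); M=cv2.moments(hull); e=cv2.fitEllipse(hull); q=(M['m10']/M['m00']+x0,M['m01']/M['m00']+y0)
    if dbg:
        b=cv2.cvtColor(w,cv2.COLOR_GRAY2BGR); b=cv2.resize(b,None,fx=6,fy=6,interpolation=cv2.INTER_CUBIC); cv2.drawContours(b,[hull*6+3],-1,(0,0,255),1); cv2.imwrite(dbg,b)
    X=onplane(c,*q,z); print('px',np.round(q,1),'axes',np.round(e[1],1),'area/hull',round(cv2.contourArea(k)/cv2.contourArea(hull),2),'X',X.round(4)); return X
E
python3 - <<'E'
from h import *
import pickle
c=pickle.load(open('w2.pkl','rb'))
sil(c,[.472,.304,.02],38,.004,170,'pics/x1.png')
sil(c,[.446,.145,.012],38,.012,85,'pics/x2.png')
a=[cv2.resize(cv2.imread(f'pics/x{i}.png'),(400,400)) for i in (1,2)]
cv2.imwrite('pics/x12.png',np.hstack(a))
E
```

```text
px [245.4 203.9] axes [49.7 51.9] area/hull 0.98 X [0.4735 0.2996 0.004 ]
px [119.9 183.9] axes [44.6 50.3] area/hull 0.98 X [0.4446 0.1436 0.012 ]
```

View pics/x12.png

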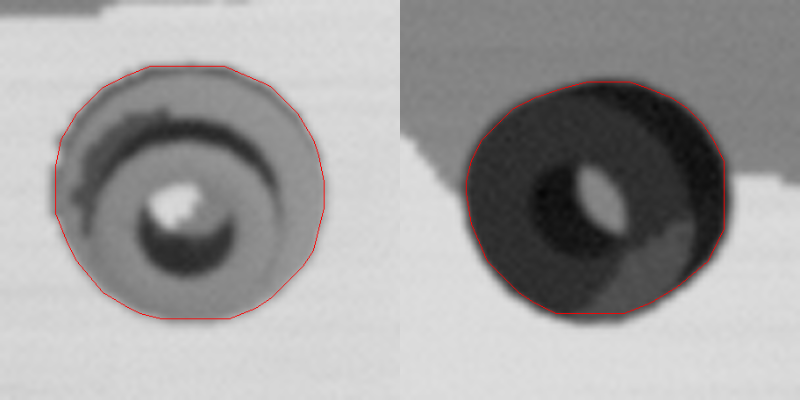

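The outlines fit both parts well: wheel at (0.4735, 0.2996), roller at (0.4446, 0.1436). Next I'll make a pass over both posts, then the nut, cap and sleeve.

```bash
cat > shot.py <<'E'
import sys,pickle
from h import *
c=take('wrist'); pickle.dump(c,open(sys.argv[1]+'.pkl','wb')); cv2.imwrite('pics/'+sys.argv[1]+'.png',c['img'])
s=telemetry.observe(); print(np.round(s['position'],4),s['time_s'])
E
python3 -m pendant '[{"claw":8.5,"tx":3,"ty":-3.8,"tz":0,"twist":0},{"claw":8.5,"tx":3,"ty":-3.8,"tz":0,"twist":0},{"claw":8.5,"tx":3,"ty":-3.8,"tz":0,"twist":0},{"claw":8.5,"tx":3,"ty":-3.8,"tz":0,"twist":0},{"claw":8.5,"tx":3,"ty":-3.8,"tz":0,"twist":0},{"claw":8.5,"tx":0.5,"ty":-0.8,"tz":0,"twist":0},{"claw":8.5,"tx":0,"ty":0,"tz":0,"twist":0},{"claw":8.5,"tx":0,"ty":0,"tz":0,"twist":0},{"claw":8.5,"tx":0,"ty":0,"tz":0,"twist":0}]' && python3 shot.py L
python3 -m pendant '[{"claw":8.5,"tx":0,"ty":-4.5,"tz":0,"twist":0},{"claw":8.5,"tx":0,"ty":-4.5,"tz":0,"twist":0},{"claw":8.5,"tx":0,"ty":-4.5,"tz":0,"twist":0},{"claw":8.5,"tx":0,"ty":-4.5,"tz":0,"twist":0},{"claw":8.5,"tx":0,"ty":-4.5,"tz":0,"twist":0},{"claw":8.5,"tx":0,"ty":-1,"tz":0,"twist":0},{"claw":8.5,"tx":0,"ty":0,"tz":0,"twist":0},{"claw":8.5,"tx":0,"ty":0,"tz":0,"twist":0},{"claw":8.5,"tx":0,"ty":0,"tz":0,"twist":0}]' && python3 shot.py S
python3 -m pendant '[{"claw":8.5,"tx":-4,"ty":-1,"tz":0,"twist":0},{"claw":8.5,"tx":-4,"ty":-1,"tz":0,"twist":0},{"claw":8.5,"tx":-4,"ty":-1,"tz":0,"twist":0},{"claw":8.5,"tx":-4,"ty":0,"tz":0,"twist":0},{"claw":8.5,"tx":-2,"ty":0,"tz":0,"twist":0},{"claw":8.5,"tx":0,"ty":0,"tz":0,"twist":0},{"claw":8.5,"tx":0,"ty":0,"tz":0,"twist":0}]' && python3 shot.py N
python3 - <<'E'
import cv2,numpy as np
a=[cv2.imread(f'pics/{n}.png') for n in 'LSN']
cv2.imwrite('pics/LSN.png',np.vstack([np.hstack([a[0][60:340,60:452],a[1][60:340,60:452]]),cv2.resize(a[2],(784,588))[150:440]]))
E
```

```text
time_s: 2.15
position: [0.584, 0.1222, 0.2028]
ee_rot: [0.0, 1.0, 0.0, 0.0]
force: [0.0, 0.0, 0.7]
grip_width: 0.998
[0.584  0.1221 0.2027] 2.2
time_s: 3.1
position: [0.5847, -0.1128, 0.2023]
ee_rot: [0.0, 1.0, 0.0, 0.0]
force: [-0.5, -0.1, -0.5]
grip_width: 0.997
[ 0.5847 -0.1128  0.2023] 3.15
time_s: 3.85
position: [0.4051, -0.1442, 0.2027]
ee_rot: [0.001, 1.0, -0.0, 0.001]
force: [0.5, 0.6, 0.4]
grip_width: 0.995
[ 0.4054 -0.1443  0.2027] 3.9
```

View pics/LSN.png

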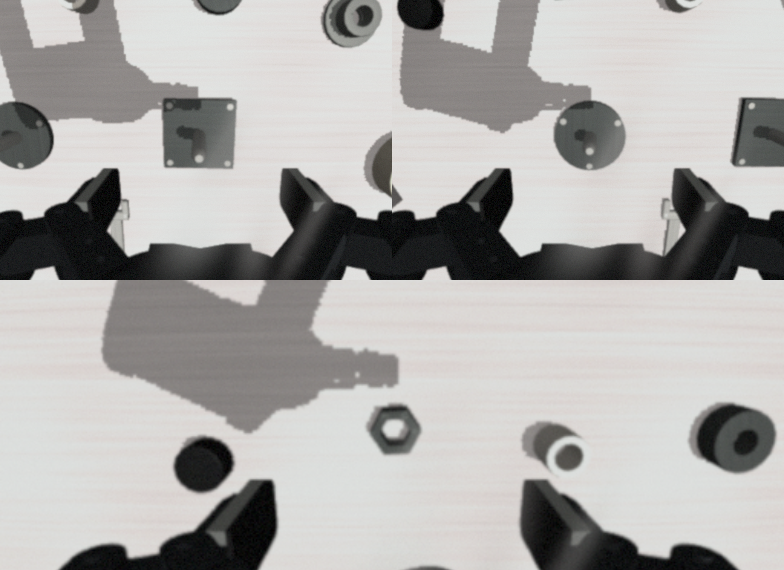

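Left: the square base is centred near (259,192) with its post tip at (260,218). Right: the round base is near (257,194) with its tip at (258,211). Below: cap, nut (corners pointing along y) and sleeve. Fitting them now.

```bash
python3 - <<'E'
from h import *
import pickle
L,S,N=[pickle.load(open(n+'.pkl','rb')) for n in 'LSN']
def spot(c,u,v,z,lo=True,r=6):
    g=cv2.cvtColor(c['img'],cv2.COLOR_BGR2GRAY)[v-r:v+r+1,u-r:u+r+1].astype(float)
    g=np.clip(g-np.percentile(g,70),0,None); yy,xx=np.mgrid[-r:r+1,-r:r+1]; q=(u+(g*xx).sum()/g.sum(),v+(g*yy).sum()/g.sum())
    print('tip',np.round(q,1),onplane(c,*q,z).round(4))
print('long');sil(L,[.617,.118,.01],50,.008,130); spot(L,260,218,.09)
print('short');sil(S,[.619,-.117,.01],46,.008,130); spot(S,258,211,.062)
print('cap');sil(N,[.465,-.304,.013],30,.013,75,'pics/c.png')
print('nut');sil(N,[.438,-.146,.009],26,.009,130,'pics/n.png')
g=cv2.cvtColor(N['img'],cv2.COLOR_BGR2GRAY)
# sleeve: bore at top face
w=g[190:240,345:400]; m=((w<190)).astype(np.uint8); n,l,st,ce=cv2.connectedComponentsWithStats(m); i=l[213-190,371-345]; print('sleeve bore',st[i],ce[i]+[345,190],onplane(N,*(ce[i]+[345,190]),.036).round(4))
# roller cross-check, nut orientation: edges of hull at z=.009
sil(N,[.446,.145,.012],38,.012,115)
u,v=map(int,proj(N,[.438,-.146,.009])); w=(g[v-26:v+26,u-26:u+26]<130).astype(np.uint8)
k=max(cv2.findContours(w,0,1)[0],key=cv2.contourArea)[:,0]+[u-26,v-26]; P=np.array([onplane(N,*p,.009)[:2] for p in k]); P-=P.mean(0)
a=np.arctan2(P[:,1],P[:,0]); h=(np.hypot(*P.T)**3*np.exp(6j*a)).sum(); print('corner dir deg (mod 60)',np.degrees(np.angle(h))/6)
cv2.imwrite('pics/cns.png',np.hstack([cv2.resize(cv2.imread('pics/c.png'),(260,260)),cv2.resize(cv2.imread('pics/n.png'),(260,260)),cv2.resize(N['img'][190:240,345:395],(260,260))]))
E
```

```text
long
px [257.7 191.2] axes [ 78.2 100. ] area/hull 0.95 X [0.6113 0.1201 0.008 ]
tip [258.7 218.3] [0.6154 0.1217 0.09  ]
short
px [256.7 194.3] axes [68.9 70.2] area/hull 0.95 X [ 0.6158 -0.1161  0.008 ]
tip [257.3 210.9] [ 0.6183 -0.1149  0.062 ]
cap
px [132.6 218.1] axes [32.9 37.8] area/hull 0.98 X [ 0.4671 -0.308   0.013 ]
nut
px [257.2 195. ] axes [31.7 32.9] area/hull 0.98 X [ 0.4372 -0.1471  0.009 ]
sleeve bore [ 17  15  19  18 277] [371.18411552 213.39350181] [ 0.4521 -0.0116  0.036 ]
px [479.7 200.5] axes [43.6 51.4] area/hull 0.98 X [0.4445 0.1439 0.012 ]
corner dir deg (mod 60) -26.388001673267386
```

View pics/cns.png

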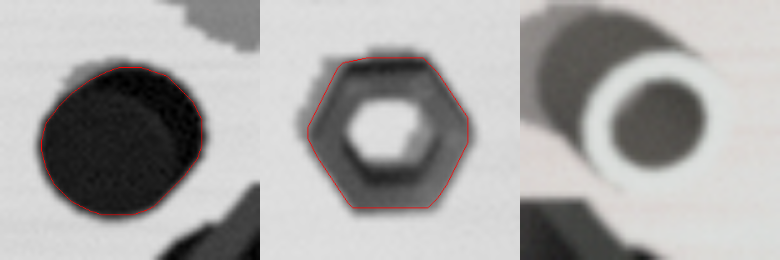

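All fits look sound. Results:

| Item | x (m) | y (m) | Note |
|---|---|---|---|
| Tall post | 0.615 | 0.1215 | from tip and bolts; the base mask caught shadow |
| Short post | 0.617 | -0.1155 | |
| Cap | 0.467 | -0.308 | |
| Nut | 0.437 | -0.147 | jaws need about -28° twist |
| Sleeve | 0.452 | -0.0116 | |

I'll start with the roller.

```bash
python3 -m pendant '[{"claw":8.5,"tx":0.6,"ty":4.5,"tz":0,"twist":0},{"claw":8.5,"tx":0.6,"ty":4.5,"tz":0,"twist":0},{"claw":8.5,"tx":0.6,"ty":4.5,"tz":0,"twist":0},{"claw":8.5,"tx":0.6,"ty":4.5,"tz":0,"twist":0},{"claw":8.5,"tx":0.6,"ty":4.5,"tz":0,"twist":0},{"claw":8.5,"tx":0.6,"ty":4.5,"tz":0,"twist":0},{"claw":8.5,"tx":0.3,"ty":1.8,"tz":-4,"twist":0},{"claw":8.5,"tx":0,"ty":0,"tz":-4,"twist":0},{"claw":8.5,"tx":0,"ty":0,"tz":-4,"twist":0},{"claw":8.5,"tx":0,"ty":0,"tz":-2,"twist":0},{"claw":8.5,"tx":0,"ty":0,"tz":0,"twist":0},{"claw":8.5,"tx":0,"ty":0,"tz":0,"twist":0}]'; python3 -m pendant '[{"claw":8.5,"tx":0,"ty":0,"tz":0,"twist":0}]'
```

```text
time_s: 5.1
position: [0.4439, 0.1439, 0.0625]
ee_rot: [0.001, 1.0, -0.0, -0.0]
force: [-0.4, -0.7, 1.4]
grip_width: 0.994
time_s: 5.2
position: [0.4453, 0.1438, 0.0641]
ee_rot: [0.001, 1.0, 0.0, 0.001]
force: [0.2, -0.5, 0.4]
grip_width: 0.996
```

```bash
python3 -m pendant '[{"claw":8.5,"tx":0,"ty":0,"tz":-3,"twist":0},{"claw":8.5,"tx":0,"ty":0,"tz":-2.2,"twist":0},{"claw":8.5,"tx":0,"ty":0,"tz":0,"twist":0},{"claw":8.5,"tx":0,"ty":0,"tz":0,"twist":0},{"claw":4.5,"tx":0,"ty":0,"tz":0,"twist":0},{"claw":4.5,"tx":0,"ty":0,"tz":0,"twist":0},{"claw":4.5,"tx":0,"ty":0,"tz":0,"twist":0},{"claw":4.5,"tx":0,"ty":0,"tz":0,"twist":0},{"claw":4.5,"tx":0,"ty":0,"tz":0,"twist":0},{"claw":4.5,"tx":0,"ty":0,"tz":0,"twist":0},{"claw":4.5,"tx":0,"ty":0,"tz":0,"twist":0},{"claw":4.5,"tx":0,"ty":0,"tz":0,"twist":0}]'; python3 -m pendant '[{"claw":4.5,"tx":0,"ty":0,"tz":0,"twist":0},{"claw":4.5,"tx":0,"ty":0,"tz":0.3,"twist":0},{"claw":4.5,"tx":0,"ty":0,"tz":2,"twist":0},{"claw":4.5,"tx":0,"ty":0,"tz":4,"twist":0},{"claw":4.5,"tx":0,"ty":0,"tz":4,"twist":0},{"claw":4.5,"tx":0,"ty":0,"tz":2,"twist":0},{"claw":4.5,"tx":0,"ty":0,"tz":0,"twist":0},{"claw":4.5,"tx":0,"ty":0,"tz":0,"twist":0},{"claw":4.5,"tx":0,"ty":0,"tz":0,"twist":0}]'; python3 -c "
from cell import telemetry as t
s=t.observe();print(s['position'],s['force'],s['grip_width'])"
```

```text
time_s: 6.4
position: [0.4451, 0.1437, 0.0127]
ee_rot: [0.001, 1.0, 0.0, 0.001]
force: [-4.8, -0.8, 13.7]
grip_width: 0.644
time_s: 7.3
position: [0.4421, 0.1429, 0.1311]
ee_rot: [0.001, 1.0, -0.0, -0.002]
force: [0.5, -0.6, -3.8]
grip_width: 0.645
[0.44207852 0.1429015  0.13110963] [ 0.47611881 -0.62662744 -3.80142035] 0.6453719269480999
```

```bash
python3 -m pendant '[{"claw":4.5,"tx":2.4,"ty":-3.7,"tz":0,"twist":0},{"claw":4.5,"tx":2.4,"ty":-3.7,"tz":0,"twist":0},{"claw":4.5,"tx":2.4,"ty":-3.7,"tz":0,"twist":0},{"claw":4.5,"tx":2.4,"ty":-3.7,"tz":0,"twist":0},{"claw":4.5,"tx":2.4,"ty":-3.7,"tz":0,"twist":0},{"claw":4.5,"tx":2.4,"ty":-3.7,"tz":0,"twist":0},{"claw":4.5,"tx":2.4,"ty":-3.7,"tz":0,"twist":0},{"claw":4.5,"tx":0.5,"ty":0,"tz":0,"twist":0},{"claw":4.5,"tx":0,"ty":0,"tz":0,"twist":0},{"claw":4.5,"tx":0,"ty":0,"tz":0,"twist":0},{"claw":4.5,"tx":0,"ty":0,"tz":0,"twist":0}]'; python3 -m pendant '[{"claw":4.5,"tx":0,"ty":0,"tz":0,"twist":0}]'; python3 shot.py R1
```

```text
time_s: 8.4
position: [0.6155, -0.1145, 0.1323]
ee_rot: [0.001, 1.0, 0.0, -0.001]
force: [-1.2, -0.2, -2.9]
grip_width: 0.64
time_s: 8.5
position: [0.616, -0.1147, 0.1331]
ee_rot: [0.001, 1.0, 0.0, -0.0]
force: [0.9, 0.2, -2.5]
grip_width: 0.639
[ 0.6162 -0.1148  0.1333] 8.55
```

View pics/R1.png

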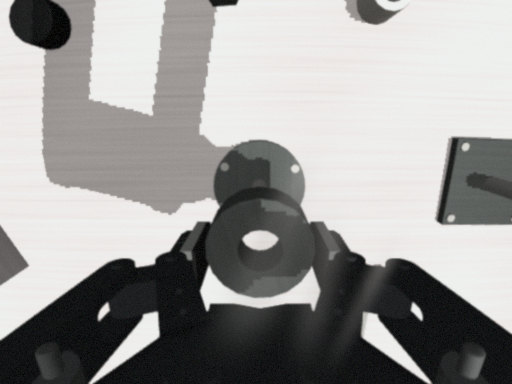

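The roller is held level, with its top face centred near (260,245). The round base lies behind it at (259,185).

```bash
python3 - <<'E'
from h import *
import pickle
c=pickle.load(open('R1.pkl','rb'))
print(onplane(c,260,245,.145), sil(c,[.616,-.115,.13],60,.133,75))
E
python3 -m pendant '[{"claw":4.5,"tx":0,"ty":0,"tz":-2,"twist":0},{"claw":4.5,"tx":0,"ty":0,"tz":-1.5,"twist":0},{"claw":4.5,"tx":0,"ty":0,"tz":-1,"twist":0},{"claw":4.5,"tx":0,"ty":0,"tz":-1,"twist":0},{"claw":4.5,"tx":0,"ty":0,"tz":-0.5,"twist":0},{"claw":4.5,"tx":0,"ty":0,"tz":-0.5,"twist":0},{"claw":4.5,"tx":0,"ty":0,"tz":0,"twist":0},{"claw":4.5,"tx":0,"ty":0,"tz":0,"twist":0}]'
```

```text
px [239.5 232.4] axes [ 91.  138.5] area/hull 0.71 X [ 0.6109 -0.125   0.133 ]
[ 0.61216382 -0.1141679   0.145     ] [ 0.61093211 -0.12500649  0.133     ]
time_s: 9.35
position: [0.6168, -0.1158, 0.0687]
ee_rot: [0.001, 1.0, -0.0, 0.0]
force: [0.2, -0.4, -3.7]
grip_width: 0.637
```

```bash
python3 -m pendant '[{"claw":4.5,"tx":0,"ty":0,"tz":-0.4,"twist":0},{"claw":4.5,"tx":0,"ty":0,"tz":-0.4,"twist":0},{"claw":4.5,"tx":0,"ty":0,"tz":-0.4,"twist":0},{"claw":4.5,"tx":0,"ty":0,"tz":0,"twist":0},{"claw":4.5,"tx":0,"ty":0,"tz":0,"twist":0}]'
```

```text
time_s: 9.85
position: [0.6163, -0.1157, 0.056]
ee_rot: [0.001, 1.0, 0.0, -0.0]
force: [-0.5, -0.1, -3.2]
grip_width: 0.634
```

```bash
python3 -m pendant '[{"claw":4.5,"tx":0,"ty":0,"tz":-0.8,"twist":0},{"claw":4.5,"tx":0,"ty":0,"tz":-0.8,"twist":0},{"claw":4.5,"tx":0,"ty":0,"tz":-0.8,"twist":0},{"claw":4.5,"tx":0,"ty":0,"tz":-0.5,"twist":0},{"claw":4.5,"tx":0,"ty":0,"tz":-0.2,"twist":0},{"claw":4.5,"tx":0,"ty":0,"tz":-0.1,"twist":0},{"claw":4.5,"tx":0,"ty":0,"tz":-0.1,"twist":0},{"claw":4.5,"tx":0,"ty":0,"tz":0,"twist":0},{"claw":4.5,"tx":0,"ty":0,"tz":0,"twist":0}]'
```

```text
time_s: 10.75
position: [0.6168, -0.1159, 0.0237]
ee_rot: [0.001, 1.0, -0.0, 0.0]
force: [0.1, -0.1, -2.8]
grip_width: 0.636
```

```bash
python3 -m pendant '[{"claw":4.5,"tx":0,"ty":0,"tz":-0.1,"twist":0},{"claw":4.5,"tx":0,"ty":0,"tz":0,"twist":0},{"claw":4.5,"tx":0,"ty":0,"tz":0,"twist":0}]'; python3 -m pendant '[{"claw":4.5,"tx":0,"ty":0,"tz":-0.1,"twist":0},{"claw":4.5,"tx":0,"ty":0,"tz":0,"twist":0},{"claw":4.5,"tx":0,"ty":0,"tz":0,"twist":0}]'; python3 -m pendant '[{"claw":7,"tx":0,"ty":0,"tz":0,"twist":0},{"claw":7,"tx":0,"ty":0,"tz":0,"twist":0},{"claw":7,"tx":0,"ty":0,"tz":0,"twist":0},{"claw":8,"tx":0,"ty":0,"tz":0,"twist":0},{"claw":8,"tx":0,"ty":0,"tz":0,"twist":0},{"claw":8,"tx":0,"ty":0,"tz":3,"twist":0},{"claw":8,"tx":0,"ty":0,"tz":4,"twist":0},{"claw":8,"tx":0,"ty":0,"tz":4.5,"twist":0},{"claw":8,"tx":0,"ty":0,"tz":4,"twist":0},{"claw":8,"tx":0,"ty":0,"tz":0,"twist":0},{"claw":8,"tx":0,"ty":0,"tz":0,"twist":0}]'
```

```text
time_s: 11.05
position: [0.617, -0.1159, 0.0229]
ee_rot: [0.001, 1.0, -0.0, 0.0]
force: [-2.5, 0.1, 1.4]
grip_width: 0.64
time_s: 11.35
position: [0.617, -0.1159, 0.0228]
ee_rot: [0.001, 1.0, -0.0, 0.0]
force: [-5.7, 1.6, 9.7]
grip_width: 0.637
time_s: 12.45
position: [0.6176, -0.116, 0.1781]
ee_rot: [0.001, 1.0, -0.0, 0.002]
force: [0.4, 1.0, -0.7]
grip_width: 0.942
```

```bash
python3 -m pendant '[{"claw":6.5,"tx":-4,"ty":-0.6,"tz":0,"twist":-7},{"claw":6.5,"tx":-4,"ty":-0.6,"tz":0,"twist":-7},{"claw":6.5,"tx":-4,"ty":-0.6,"tz":0,"twist":-7},{"claw":6.5,"tx":-4,"ty":-0.6,"tz":-1,"twist":-7},{"claw":6.5,"tx":-2,"ty":-0.7,"tz":-3,"twist":0},{"claw":6.5,"tx":0,"ty":0,"tz":-4,"twist":0},{"claw":6.5,"tx":0,"ty":0,"tz":-3,"twist":0},{"claw":6.5,"tx":0,"ty":0,"tz":-1,"twist":0},{"claw":6.5,"tx":0,"ty":0,"tz":0,"twist":0},{"claw":6.5,"tx":0,"ty":0,"tz":0,"twist":0},{"claw":6.5,"tx":0,"ty":0,"tz":0,"twist":0}]';python3 -m pendant '[{"claw":6.5,"tx":0,"ty":0,"tz":0,"twist":0}]'
```

```text
time_s: 13.55
position: [0.4379, -0.1473, 0.058]
ee_rot: [0.243, 0.97, -0.0, 0.001]
force: [0.9, -0.0, 0.3]
grip_width: 0.756
time_s: 13.65
position: [0.4378, -0.1473, 0.0579]
ee_rot: [0.243, 0.97, -0.0, 0.001]
force: [-0.6, -0.3, 0.2]
grip_width: 0.764
```

```bash
python3 -m pendant '[{"claw":6.5,"tx":-0.05,"ty":0,"tz":-2.5,"twist":0},{"claw":6.5,"tx":0,"ty":0,"tz":-1.8,"twist":0},{"claw":6.5,"tx":0,"ty":0,"tz":0,"twist":0},{"claw":6.5,"tx":0,"ty":0,"tz":0,"twist":0},{"claw":2.5,"tx":0,"ty":0,"tz":0,"twist":0},{"claw":2.5,"tx":0,"ty":0,"tz":0,"twist":0},{"claw":2.5,"tx":0,"ty":0,"tz":0,"twist":0},{"claw":2.5,"tx":0,"ty":0,"tz":0,"twist":0},{"claw":2.5,"tx":0,"ty":0,"tz":0,"twist":0},{"claw":2.5,"tx":0,"ty":0,"tz":0,"twist":0},{"claw":2.5,"tx":0,"ty":0,"tz":0,"twist":0},{"claw":2.5,"tx":0,"ty":0,"tz":0,"twist":0}]'; python3 -m pendant '[{"claw":2.5,"tx":0,"ty":0,"tz":0,"twist":0},{"claw":2.5,"tx":0,"ty":0,"tz":0.3,"twist":0},{"claw":2.5,"tx":0,"ty":0,"tz":2,"twist":0},{"claw":2.5,"tx":0,"ty":0,"tz":4,"twist":0},{"claw":2.5,"tx":0,"ty":0,"tz":3,"twist":0},{"claw":2.5,"tx":0,"ty":0,"tz":2,"twist":0},{"claw":2.5,"tx":0,"ty":0,"tz":0,"twist":0},{"claw":2.5,"tx":0,"ty":0,"tz":0,"twist":0},{"claw":2.5,"tx":0,"ty":0,"tz":0,"twist":0}]';python3 -m pendant '[{"claw":2.5,"tx":0,"ty":0,"tz":0,"twist":0}]'
```

```text
time_s: 14.85
position: [0.4373, -0.1473, 0.015]
ee_rot: [0.243, 0.97, -0.0, 0.001]
force: [-1.1, 1.1, 7.3]
grip_width: 0.402
time_s: 15.75
position: [0.435, -0.1463, 0.1247]
ee_rot: [0.243, 0.97, 0.0, -0.001]
force: [0.2, -0.1, -1.5]
grip_width: 0.403
time_s: 15.85
position: [0.435, -0.1463, 0.1246]
ee_rot: [0.243, 0.97, 0.0, -0.001]
force: [0.3, -1.1, -1.0]
grip_width: 0.405
```

```bash
python3 -m pendant '[{"claw":2.5,"tx":4,"ty":0.7,"tz":0,"twist":0},{"claw":2.5,"tx":4,"ty":0.7,"tz":0,"twist":0},{"claw":2.5,"tx":4,"ty":0.7,"tz":0,"twist":0},{"claw":2.5,"tx":4,"ty":0.7,"tz":0,"twist":0},{"claw":2.5,"tx":2.2,"ty":0.25,"tz":-1,"twist":0},{"claw":2.5,"tx":0,"ty":0,"tz":-2,"twist":0},{"claw":2.5,"tx":0,"ty":0,"tz":-0.8,"twist":0},{"claw":2.5,"tx":0,"ty":0,"tz":0,"twist":0},{"claw":2.5,"tx":0,"ty":0,"tz":0,"twist":0},{"claw":2.5,"tx":0,"ty":0,"tz":0,"twist":0}]';python3 -m pendant '[{"claw":2.5,"tx":0,"ty":0,"tz":0,"twist":0}]'; python3 shot.py N1
```

```text
time_s: 16.85
position: [0.6183, -0.1166, 0.0894]
ee_rot: [0.243, 0.97, -0.0, 0.001]
force: [0.2, 0.4, -0.9]
grip_width: 0.403
time_s: 16.95
position: [0.6185, -0.1166, 0.0896]
ee_rot: [0.243, 0.97, -0.0, 0.001]
force: [-0.5, 1.1, -1.2]
grip_width: 0.402
[ 0.6185 -0.1166  0.0895] 17.0
```

View pics/N1.png

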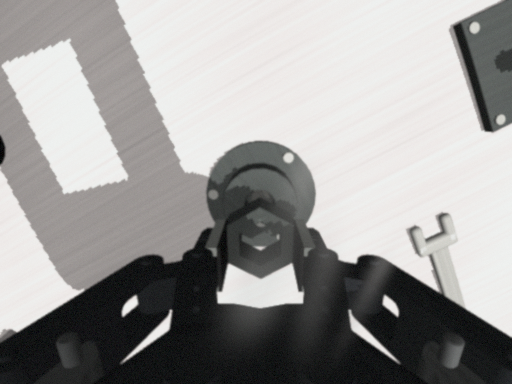

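The nut is held at (260,240), level, over the round base and the seated roller. I'll lower it in steps.

```bash
python3 -m pendant '[{"claw":2.5,"tx":-0.1,"ty":0.1,"tz":-0.6,"twist":0},{"claw":2.5,"tx":0,"ty":0,"tz":-0.5,"twist":0},{"claw":2.5,"tx":0,"ty":0,"tz":-0.4,"twist":0},{"claw":2.5,"tx":0,"ty":0,"tz":-0.4,"twist":0},{"claw":2.5,"tx":0,"ty":0,"tz":-0.4,"twist":0},{"claw":2.5,"tx":0,"ty":0,"tz":-0.4,"twist":0},{"claw":2.5,"tx":0,"ty":0,"tz":0,"twist":0},{"claw":2.5,"tx":0,"ty":0,"tz":0,"twist":0}]';python3 -m pendant '[{"claw":2.5,"tx":0,"ty":0,"tz":-0.6,"twist":0},{"claw":2.5,"tx":0,"ty":0,"tz":-0.4,"twist":0},{"claw":2.5,"tx":0,"ty":0,"tz":-0.2,"twist":0},{"claw":2.5,"tx":0,"ty":0,"tz":0,"twist":0},{"claw":2.5,"tx":0,"ty":0,"tz":0,"twist":0}]'
```

```text
time_s: 17.8
position: [0.617, -0.1153, 0.0612]
ee_rot: [0.243, 0.97, -0.0, -0.0]
force: [-0.9, 0.8, -0.5]
grip_width: 0.403
time_s: 18.3
position: [0.617, -0.1153, 0.0491]
ee_rot: [0.243, 0.97, -0.0, -0.0]
force: [0.2, 0.3, -0.4]
grip_width: 0.404
```

```bash
python3 -m pendant '[{"claw":2.5,"tx":0,"ty":0,"tz":-0.1,"twist":0},{"claw":2.5,"tx":0,"ty":0,"tz":0,"twist":0},{"claw":2.5,"tx":0,"ty":0,"tz":0,"twist":0}]';python3 -m pendant '[{"claw":2.5,"tx":0,"ty":0,"tz":-0.1,"twist":0},{"claw":2.5,"tx":0,"ty":0,"tz":0,"twist":0},{"claw":2.5,"tx":0,"ty":0,"tz":0,"twist":0}]'; python3 -m pendant '[{"claw":6,"tx":0,"ty":0,"tz":0,"twist":0},{"claw":6,"tx":0,"ty":0,"tz":0,"twist":0},{"claw":6,"tx":0,"ty":0,"tz":0,"twist":0},{"claw":6,"tx":0,"ty":0,"tz":0,"twist":0},{"claw":8,"tx":0,"ty":0,"tz":0,"twist":0},{"claw":8.5,"tx":0,"ty":0,"tz":3,"twist":0},{"claw":8.5,"tx":0,"ty":0,"tz":4.5,"twist":0},{"claw":8.5,"tx":0,"ty":0,"tz":4.5,"twist":0},{"claw":8.5,"tx":0,"ty":0,"tz":3,"twist":0},{"claw":8.5,"tx":0,"ty":0,"tz":0,"twist":0},{"claw":8.5,"tx":0,"ty":0,"tz":0,"twist":0}]'
```

```text
time_s: 18.6
position: [0.6171, -0.1153, 0.049]
ee_rot: [0.243, 0.97, -0.0, -0.0]
force: [-4.9, 1.3, 5.1]
grip_width: 0.401
time_s: 18.9
position: [0.6171, -0.1153, 0.049]
ee_rot: [0.243, 0.97, -0.0, 0.0]
force: [-8.6, 1.9, 13.7]
grip_width: 0.4
time_s: 20.0
position: [0.6177, -0.1154, 0.1983]
ee_rot: [0.243, 0.97, -0.0, 0.001]
force: [-0.2, 0.5, -0.5]
grip_width: 0.992
```

Both parts of the short post are seated at the expected heights. Next is the wheel.

```bash
python3 -m pendant '[{"claw":8.5,"tx":-1.4,"ty":4.1,"tz":0,"twist":7},{"claw":8.5,"tx":-1.4,"ty":4.1,"tz":0,"twist":7},{"claw":8.5,"tx":-1.4,"ty":4.1,"tz":0,"twist":7},{"claw":8.5,"tx":-1.4,"ty":4.1,"tz":0,"twist":7},{"claw":8.5,"tx":-1.4,"ty":4.1,"tz":0,"twist":0},{"claw":8.5,"tx":-1.4,"ty":4.1,"tz":0,"twist":0},{"claw":8.5,"tx":-1.4,"ty":4.1,"tz":0,"twist":0},{"claw":8.5,"tx":-1.4,"ty":4.1,"tz":0,"twist":0},{"claw":8.5,"tx":-1.4,"ty":4.1,"tz":0,"twist":0},{"claw":8.5,"tx":-1.4,"ty":4.1,"tz":0,"twist":0},{"claw":8.5,"tx":-0.4,"ty":0.5,"tz":-4,"twist":0},{"claw":8.5,"tx":0,"ty":0,"tz":-4,"twist":0}]';python3 -m pendant '[{"claw":8.5,"tx":0,"ty":0,"tz":-3,"twist":0},{"claw":8.5,"tx":0,"ty":0,"tz":-2,"twist":0},{"claw":8.5,"tx":0,"ty":0,"tz":0,"twist":0},{"claw":8.5,"tx":0,"ty":0,"tz":0,"twist":0},{"claw":8.5,"tx":0,"ty":0,"tz":0,"twist":0}]'
```

```text
time_s: 21.2
position: [0.4718, 0.3016, 0.1156]
ee_rot: [-0.0, 1.0, 0.0, 0.0]
force: [-0.3, -0.4, -1.2]
grip_width: 0.995
time_s: 21.7
position: [0.4737, 0.3, 0.0684]
ee_rot: [0.001, 1.0, 0.0, 0.001]
force: [-0.4, -0.4, -0.4]
grip_width: 0.999
```

```bash
python3 -m pendant '[{"claw":8.5,"tx":0,"ty":0,"tz":-2.5,"twist":0},{"claw":8.5,"tx":0,"ty":0,"tz":-1.9,"twist":0},{"claw":8.5,"tx":0,"ty":0,"tz":0,"twist":0},{"claw":3.5,"tx":0,"ty":0,"tz":0,"twist":0},{"claw":3.5,"tx":0,"ty":0,"tz":0,"twist":0},{"claw":3.5,"tx":0,"ty":0,"tz":0,"twist":0},{"claw":3.5,"tx":0,"ty":0,"tz":0,"twist":0},{"claw":3.5,"tx":0,"ty":0,"tz":0,"twist":0},{"claw":3.5,"tx":0,"ty":0,"tz":0,"twist":0},{"claw":3.5,"tx":0,"ty":0,"tz":0,"twist":0},{"claw":3.5,"tx":0,"ty":0,"tz":0,"twist":0},{"claw":3.5,"tx":0,"ty":0,"tz":0,"twist":0}]'; python3 -m pendant '[{"claw":3.5,"tx":0,"ty":0,"tz":0,"twist":0},{"claw":3.5,"tx":0,"ty":0,"tz":0.3,"twist":0},{"claw":3.5,"tx":0,"ty":0,"tz":2,"twist":0},{"claw":3.5,"tx":0,"ty":0,"tz":4,"twist":0},{"claw":3.5,"tx":0,"ty":0,"tz":4,"twist":0},{"claw":3.5,"tx":0,"ty":0,"tz":2,"twist":0},{"claw":3.5,"tx":0,"ty":0,"tz":0,"twist":0},{"claw":3.5,"tx":0,"ty":0,"tz":0,"twist":0},{"claw":3.5,"tx":0,"ty":0,"tz":0,"twist":0},{"claw":3.5,"tx":0,"ty":0,"tz":0,"twist":0}]'
```

```text
time_s: 22.9
position: [0.4744, 0.3004, 0.0256]
ee_rot: [0.001, 1.0, 0.001, 0.001]
force: [-2.5, -1.2, 8.5]
grip_width: 0.489
time_s: 23.9
position: [0.4719, 0.2992, 0.1443]
ee_rot: [0.001, 1.0, -0.001, -0.002]
force: [0.2, -0.3, -1.2]
grip_width: 0.484
```

```bash
python3 -m pendant '[{"claw":3.5,"tx":2.8,"ty":-3.5,"tz":0,"twist":0},{"claw":3.5,"tx":2.8,"ty":-3.5,"tz":0,"twist":0},{"claw":3.5,"tx":2.8,"ty":-3.5,"tz":0,"twist":0},{"claw":3.5,"tx":2.8,"ty":-3.5,"tz":0,"twist":0},{"claw":3.5,"tx":2.8,"ty":-3.5,"tz":0,"twist":0},{"claw":3.5,"tx":0.3,"ty":-0.3,"tz":0,"twist":0},{"claw":3.5,"tx":0,"ty":0,"tz":-1,"twist":0},{"claw":3.5,"tx":0,"ty":0,"tz":0,"twist":0},{"claw":3.5,"tx":0,"ty":0,"tz":0,"twist":0},{"claw":3.5,"tx":0,"ty":0,"tz":0,"twist":0},{"claw":3.5,"tx":0,"ty":0,"tz":0,"twist":0}]'; python3 shot.py W3
```

```text
time_s: 25.0
position: [0.6158, 0.1226, 0.1366]
ee_rot: [0.001, 1.0, 0.0, 0.0]
force: [0.8, 0.3, -1.1]
grip_width: 0.488
[0.6159 0.1225 0.1367] 25.05
```

View pics/W3.png

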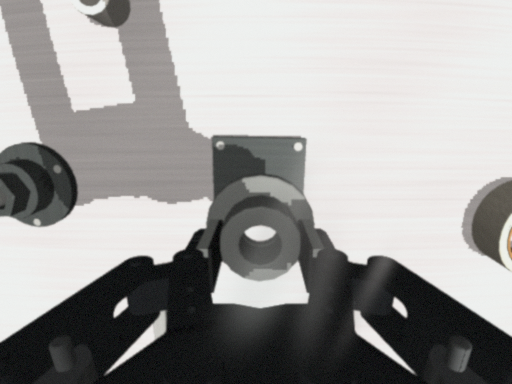

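The wheel is held flange-down at (260,240) over the square base. The roller and nut stand at the left, (30,190). I'll lower it.

```bash
python3 -m pendant '[{"claw":3.5,"tx":-0.05,"ty":-0.1,"tz":-1,"twist":0},{"claw":3.5,"tx":0,"ty":0,"tz":-0.8,"twist":0},{"claw":3.5,"tx":0,"ty":0,"tz":-0.4,"twist":0},{"claw":3.5,"tx":0,"ty":0,"tz":-0.4,"twist":0},{"claw":3.5,"tx":0,"ty":0,"tz":0,"twist":0},{"claw":3.5,"tx":0,"ty":0,"tz":0,"twist":0}]';python3 -m pendant '[{"claw":3.5,"tx":0,"ty":0,"tz":-0.4,"twist":0},{"claw":3.5,"tx":0,"ty":0,"tz":-0.4,"twist":0},{"claw":3.5,"tx":0,"ty":0,"tz":-0.4,"twist":0},{"claw":3.5,"tx":0,"ty":0,"tz":0,"twist":0},{"claw":3.5,"tx":0,"ty":0,"tz":0,"twist":0}]'
```

```text
time_s: 25.65
position: [0.6156, 0.1207, 0.1102]
ee_rot: [0.001, 1.0, -0.0, -0.0]
force: [0.0, -0.3, -0.7]
grip_width: 0.485
time_s: 26.15
position: [0.6154, 0.1207, 0.098]
ee_rot: [0.001, 1.0, -0.0, -0.0]
force: [0.1, 0.3, -0.7]
grip_width: 0.493
```

Past the taper with no side force. I'll go on down to a TCP height of about 0.037 and then creep to contact.

```bash
python3 -m pendant '[{"claw":3.5,"tx":0,"ty":0,"tz":-0.8,"twist":0},{"claw":3.5,"tx":0,"ty":0,"tz":-0.9,"twist":0},{"claw":3.5,"tx":0,"ty":0,"tz":-0.9,"twist":0},{"claw":3.5,"tx":0,"ty":0,"tz":-0.9,"twist":0},{"claw":3.5,"tx":0,"ty":0,"tz":-0.9,"twist":0},{"claw":3.5,"tx":0,"ty":0,"tz":-0.9,"twist":0},{"claw":3.5,"tx":0,"ty":0,"tz":-0.6,"twist":0},{"claw":3.5,"tx":0,"ty":0,"tz":-0.2,"twist":0},{"claw":3.5,"tx":0,"ty":0,"tz":0,"twist":0},{"claw":3.5,"tx":0,"ty":0,"tz":0,"twist":0}]';python3 -m pendant '[{"claw":3.5,"tx":0,"ty":0,"tz":-0.1,"twist":0},{"claw":3.5,"tx":0,"ty":0,"tz":0,"twist":0},{"claw":3.5,"tx":0,"ty":0,"tz":0,"twist":0}]'
```

```text
time_s: 27.15
position: [0.6159, 0.1208, 0.0378]
ee_rot: [0.001, 1.0, 0.0, 0.0]
force: [-0.6, 0.2, -0.9]
grip_width: 0.493
time_s: 27.45
position: [0.6157, 0.1207, 0.0365]
ee_rot: [0.001, 1.0, 0.0, 0.0]
force: [0.0, 0.0, -0.6]
grip_width: 0.495
```

```bash
python3 -m pendant '[{"claw":3.5,"tx":0,"ty":0,"tz":-0.1,"twist":0},{"claw":3.5,"tx":0,"ty":0,"tz":0,"twist":0},{"claw":3.5,"tx":0,"ty":0,"tz":0,"twist":0}]';python3 -m pendant '[{"claw":3.5,"tx":0,"ty":0,"tz":-0.1,"twist":0},{"claw":3.5,"tx":0,"ty":0,"tz":0,"twist":0},{"claw":3.5,"tx":0,"ty":0,"tz":0,"twist":0}]'; python3 -m pendant '[{"claw":6,"tx":0,"ty":0,"tz":0,"twist":0},{"claw":6,"tx":0,"ty":0,"tz":0,"twist":0},{"claw":6,"tx":0,"ty":0,"tz":0,"twist":0},{"claw":6,"tx":0,"ty":0,"tz":0,"twist":0},{"claw":8,"tx":0,"ty":0,"tz":0,"twist":0},{"claw":8,"tx":0,"ty":0,"tz":0.5,"twist":0},{"claw":8,"tx":0,"ty":0,"tz":3.5,"twist":0},{"claw":8,"tx":0,"ty":0,"tz":4.5,"twist":0},{"claw":8,"tx":0,"ty":0,"tz":4.5,"twist":0},{"claw":8,"tx":0,"ty":0,"tz":3,"twist":0},{"claw":7,"tx":0,"ty":0,"tz":0,"twist":0},{"claw":7,"tx":0,"ty":0,"tz":0,"twist":0}]'
```

```text
time_s: 27.75
position: [0.6158, 0.1208, 0.0357]
ee_rot: [0.001, 1.0, 0.0, 0.0]
force: [-1.2, -0.6, 3.6]
grip_width: 0.49
time_s: 28.05
position: [0.6158, 0.1207, 0.0357]
ee_rot: [0.001, 1.0, -0.0, 0.0]
force: [-6.5, -1.2, 12.4]
grip_width: 0.485
time_s: 29.25
position: [0.6162, 0.1208, 0.1957]
ee_rot: [0.001, 1.0, 0.0, 0.001]
force: [0.1, 0.6, 0.3]
grip_width: 0.818
```

The wheel is seated at the expected height. Next is the sleeve.

```bash
python3 -m pendant '[{"claw":7,"tx":-3.2,"ty":-2.6,"tz":0,"twist":0},{"claw":7,"tx":-3.2,"ty":-2.6,"tz":0,"twist":0},{"claw":7,"tx":-3.2,"ty":-2.6,"tz":0,"twist":0},{"claw":7,"tx":-3.2,"ty":-2.6,"tz":0,"twist":0},{"claw":7,"tx":-3.2,"ty":-2.6,"tz":0,"twist":0},{"claw":7,"tx":-0.4,"ty":-0.2,"tz":-3,"twist":0},{"claw":7,"tx":0,"ty":0,"tz":-4,"twist":0},{"claw":7,"tx":0,"ty":0,"tz":-4,"twist":0},{"claw":7,"tx":0,"ty":0,"tz":-2,"twist":0},{"claw":7,"tx":0,"ty":0,"tz":0,"twist":0},{"claw":7,"tx":0,"ty":0,"tz":0,"twist":0},{"claw":7,"tx":0,"ty":0,"tz":0,"twist":0}]'
```

```text
time_s: 30.45
position: [0.4524, -0.0114, 0.0655]
ee_rot: [0.001, 1.0, -0.0, 0.001]
force: [-0.0, 0.8, 0.0]
grip_width: 0.818
```

```bash
python3 -m pendant '[{"claw":7,"tx":0,"ty":0,"tz":-2.5,"twist":0},{"claw":7,"tx":0,"ty":0,"tz":-2,"twist":0},{"claw":7,"tx":0,"ty":0,"tz":0,"twist":0},{"claw":2.5,"tx":0,"ty":0,"tz":0,"twist":0},{"claw":2.5,"tx":0,"ty":0,"tz":0,"twist":0},{"claw":2.5,"tx":0,"ty":0,"tz":0,"twist":0},{"claw":2.5,"tx":0,"ty":0,"tz":0,"twist":0},{"claw":2.5,"tx":0,"ty":0,"tz":0,"twist":0},{"claw":2.5,"tx":0,"ty":0,"tz":0,"twist":0},{"claw":2.5,"tx":0,"ty":0,"tz":0,"twist":0},{"claw":2.5,"tx":0,"ty":0,"tz":0,"twist":0},{"claw":2.5,"tx":0,"ty":0,"tz":0,"twist":0}]'; python3 -m pendant '[{"claw":2.5,"tx":0,"ty":0,"tz":0,"twist":0},{"claw":2.5,"tx":0,"ty":0,"tz":0.3,"twist":0},{"claw":2.5,"tx":0,"ty":0,"tz":2,"twist":0},{"claw":2.5,"tx":0,"ty":0,"tz":4,"twist":0},{"claw":2.5,"tx":0,"ty":0,"tz":4,"twist":0},{"claw":2.5,"tx":0,"ty":0,"tz":2,"twist":0},{"claw":2.5,"tx":0,"ty":0,"tz":0,"twist":0},{"claw":2.5,"tx":0,"ty":0,"tz":0,"twist":0},{"claw":2.5,"tx":0,"ty":0,"tz":0,"twist":0},{"claw":2.5,"tx":0,"ty":0,"tz":0,"twist":0}]'
```

```text
time_s: 31.65
position: [0.4532, -0.0115, 0.0215]
ee_rot: [0.001, 1.0, -0.0, 0.002]
force: [-3.2, -0.5, 7.2]
grip_width: 0.406
time_s: 32.65
position: [0.4504, -0.0111, 0.1407]
ee_rot: [0.001, 1.0, 0.0, -0.001]
force: [0.8, -0.2, -1.1]
grip_width: 0.405
```

```bash
python3 -m pendant '[{"claw":2.5,"tx":3.2,"ty":2.6,"tz":0,"twist":0},{"claw":2.5,"tx":3.2,"ty":2.6,"tz":0,"twist":0},{"claw":2.5,"tx":3.2,"ty":2.6,"tz":0,"twist":0},{"claw":2.5,"tx":3.2,"ty":2.6,"tz":0,"twist":0},{"claw":2.5,"tx":3.2,"ty":2.6,"tz":0,"twist":0},{"claw":2.5,"tx":0.5,"ty":0.2,"tz":0,"twist":0},{"claw":2.5,"tx":0,"ty":0,"tz":-1,"twist":0},{"claw":2.5,"tx":0,"ty":0,"tz":0,"twist":0},{"claw":2.5,"tx":0,"ty":0,"tz":0,"twist":0},{"claw":2.5,"tx":0,"ty":0,"tz":0,"twist":0},{"claw":2.5,"tx":0,"ty":0,"tz":0,"twist":0}]'; python3 shot.py S3
```

```text
time_s: 33.75
position: [0.6164, 0.1202, 0.1329]
ee_rot: [0.002, 1.0, 0.0, 0.0]
force: [-0.1, 0.3, -0.5]
grip_width: 0.407
[0.6166 0.1203 0.133 ] 33.8
```

View pics/S3.png

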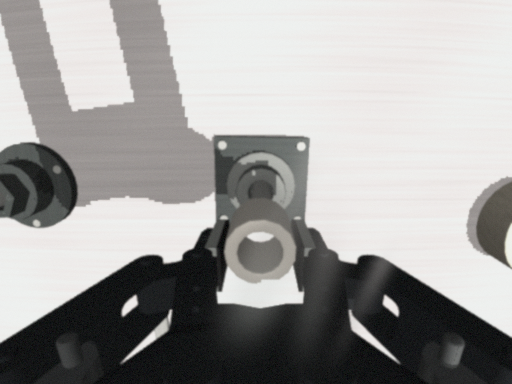

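The sleeve is held upright at (262,240), and the wheel sits flat on its base at (261,180). I'll lower the sleeve.

```bash
python3 -m pendant '[{"claw":2.5,"tx":-0.05,"ty":0.05,"tz":-1,"twist":0},{"claw":2.5,"tx":0,"ty":0,"tz":-0.8,"twist":0},{"claw":2.5,"tx":0,"ty":0,"tz":-0.4,"twist":0},{"claw":2.5,"tx":0,"ty":0,"tz":-0.4,"twist":0},{"claw":2.5,"tx":0,"ty":0,"tz":0,"twist":0},{"claw":2.5,"tx":0,"ty":0,"tz":0,"twist":0}]';python3 -m pendant '[{"claw":2.5,"tx":0,"ty":0,"tz":-0.4,"twist":0},{"claw":2.5,"tx":0,"ty":0,"tz":-0.4,"twist":0},{"claw":2.5,"tx":0,"ty":0,"tz":-0.4,"twist":0},{"claw":2.5,"tx":0,"ty":0,"tz":0,"twist":0},{"claw":2.5,"tx":0,"ty":0,"tz":0,"twist":0}]'
```

```text
time_s: 34.4
position: [0.616, 0.1213, 0.1062]
ee_rot: [0.001, 1.0, -0.0, -0.0]
force: [1.2, 0.5, -0.8]
grip_width: 0.405
time_s: 34.9
position: [0.6159, 0.1212, 0.094]
ee_rot: [0.001, 1.0, -0.0, -0.0]
force: [0.1, 0.6, 0.1]
grip_width: 0.407
```

```bash
python3 -m pendant '[{"claw":2.5,"tx":0,"ty":0,"tz":-0.8,"twist":0},{"claw":2.5,"tx":0,"ty":0,"tz":-0.8,"twist":0},{"claw":2.5,"tx":0,"ty":0,"tz":-0.8,"twist":0},{"claw":2.5,"tx":0,"ty":0,"tz":-0.5,"twist":0},{"claw":2.5,"tx":0,"ty":0,"tz":-0.2,"twist":0},{"claw":2.5,"tx":0,"ty":0,"tz":0,"twist":0},{"claw":2.5,"tx":0,"ty":0,"tz":0,"twist":0}]';python3 -m pendant '[{"claw":2.5,"tx":0,"ty":0,"tz":-0.1,"twist":0},{"claw":2.5,"tx":0,"ty":0,"tz":0,"twist":0},{"claw":2.5,"tx":0,"ty":0,"tz":0,"twist":0}]'; python3 -m pendant '[{"claw":2.5,"tx":0,"ty":0,"tz":-0.1,"twist":0},{"claw":2.5,"tx":0,"ty":0,"tz":0,"twist":0},{"claw":2.5,"tx":0,"ty":0,"tz":0,"twist":0}]'
```

```text
time_s: 35.6
position: [0.6163, 0.1213, 0.0635]
ee_rot: [0.001, 1.0, 0.0, 0.0]
force: [-0.1, -0.4, -0.8]
grip_width: 0.407
time_s: 35.9
position: [0.6162, 0.1213, 0.0625]
ee_rot: [0.001, 1.0, 0.0, 0.0]
force: [0.4, -1.1, -1.0]
grip_width: 0.406
time_s: 36.2
position: [0.6163, 0.1213, 0.0616]
ee_rot: [0.001, 1.0, 0.0, 0.0]
force: [-0.6, -0.4, 2.7]
grip_width: 0.408
```

```bash
python3 -m pendant '[{"claw":6,"tx":0,"ty":0,"tz":-0.05,"twist":0},{"claw":6,"tx":0,"ty":0,"tz":0,"twist":0},{"claw":6,"tx":0,"ty":0,"tz":0,"twist":0},{"claw":6,"tx":0,"ty":0,"tz":0,"twist":0},{"claw":8,"tx":0,"ty":0,"tz":0,"twist":0},{"claw":8,"tx":0,"ty":0,"tz":0.5,"twist":0},{"claw":8,"tx":0,"ty":0,"tz":3.5,"twist":0},{"claw":8,"tx":0,"ty":0,"tz":4.5,"twist":0},{"claw":8,"tx":0,"ty":0,"tz":4,"twist":0},{"claw":7.5,"tx":-1.4,"ty":-4.1,"tz":0,"twist":0},{"claw":7.5,"tx":-1.4,"ty":-4.1,"tz":0,"twist":0},{"claw":7.5,"tx":-1.4,"ty":-4.1,"tz":0,"twist":0}]';python3 -m pendant '[{"claw":7.5,"tx":-1.4,"ty":-4.1,"tz":0,"twist":0},{"claw":7.5,"tx":-1.4,"ty":-4.1,"tz":0,"twist":0},{"claw":7.5,"tx":-1.4,"ty":-4.1,"tz":0,"twist":0},{"claw":7.5,"tx":-1.4,"ty":-4.1,"tz":0,"twist":0},{"claw":7.5,"tx":-1.4,"ty":-4.1,"tz":0,"twist":0},{"claw":7.5,"tx":-1.4,"ty":-4.1,"tz":0,"twist":0},{"claw":7.5,"tx":-1.4,"ty":-4.1,"tz":0,"twist":0},{"claw":7.5,"tx":-0.9,"ty":-1.9,"tz":-3,"twist":0},{"claw":7.5,"tx":0,"ty":0,"tz":-4,"twist":0},{"claw":7.5,"tx":0,"ty":0,"tz":-4,"twist":0},{"claw":7.5,"tx":0,"ty":0,"tz":0,"twist":0},{"claw":7.5,"tx":0,"ty":0,"tz":0,"twist":0}]';python3 -m pendant '[{"claw":7.5,"tx":0,"ty":0,"tz":0,"twist":0},{"claw":7.5,"tx":0,"ty":0,"tz":0,"twist":0}]'
```

```text
time_s: 37.4
position: [0.5738, -0.0027, 0.1869]
ee_rot: [0.001, 1.0, -0.0, 0.001]
force: [-0.2, -0.2, 0.0]
grip_width: 0.877
time_s: 38.6
position: [0.4667, -0.3074, 0.0761]
ee_rot: [0.001, 1.0, 0.001, -0.001]
force: [0.6, -0.2, 0.2]
grip_width: 0.873
time_s: 38.8
position: [0.4689, -0.3089, 0.0789]
ee_rot: [0.001, 1.0, -0.002, 0.002]
force: [0.1, -0.5, 0.1]
grip_width: 0.878
```

```bash
python3 -m pendant '[{"claw":7.5,"tx":0,"ty":0,"tz":-3,"twist":0},{"claw":7.5,"tx":0,"ty":0,"tz":-1.5,"twist":0},{"claw":7.5,"tx":0,"ty":0,"tz":0,"twist":0},{"claw":7.5,"tx":0,"ty":0,"tz":0,"twist":0}, {"claw":7.5,"tx":0,"ty":0,"tz":0,"twist":0}]';python3 -m pendant '[{"claw":7.5,"tx":0,"ty":0,"tz":0,"twist":0}]'
```

```text
time_s: 39.3
position: [0.4678, -0.3084, 0.0322]
ee_rot: [0.001, 1.0, -0.001, 0.001]
force: [-0.5, 0.4, 0.2]
grip_width: 0.877
time_s: 39.4
position: [0.4678, -0.3084, 0.0321]
ee_rot: [0.001, 1.0, -0.001, 0.001]
force: [0.5, -0.4, -0.3]
grip_width: 0.879
```

```bash
python3 -m pendant '[{"claw":7.5,"tx":-0.05,"ty":0,"tz":-1.7,"twist":0},{"claw":7.5,"tx":0,"ty":0,"tz":0,"twist":0},{"claw":3,"tx":0,"ty":0,"tz":0,"twist":0},{"claw":3,"tx":0,"ty":0,"tz":0,"twist":0},{"claw":3,"tx":0,"ty":0,"tz":0,"twist":0},{"claw":3,"tx":0,"ty":0,"tz":0,"twist":0},{"claw":3,"tx":0,"ty":0,"tz":0,"twist":0},{"claw":3,"tx":0,"ty":0,"tz":0,"twist":0},{"claw":3,"tx":0,"ty":0,"tz":0,"twist":0},{"claw":3,"tx":0,"ty":0,"tz":0,"twist":0},{"claw":3,"tx":0,"ty":0,"tz":0,"twist":0}]'; python3 -m pendant '[{"claw":3,"tx":0,"ty":0,"tz":0,"twist":0},{"claw":3,"tx":0,"ty":0,"tz":0.3,"twist":0},{"claw":3,"tx":0,"ty":0,"tz":2,"twist":0},{"claw":3,"tx":0,"ty":0,"tz":4,"twist":0},{"claw":3,"tx":0,"ty":0,"tz":4,"twist":0},{"claw":3,"tx":0,"ty":0,"tz":2,"twist":0},{"claw":3,"tx":0,"ty":0,"tz":0,"twist":0},{"claw":3,"tx":0,"ty":0,"tz":0,"twist":0},{"claw":3,"tx":0,"ty":0,"tz":0,"twist":0},{"claw":3,"tx":0,"ty":0,"tz":0,"twist":0}]'
```

```text
time_s: 40.5
position: [0.4674, -0.3084, 0.0151]
ee_rot: [0.001, 1.0, -0.001, 0.001]
force: [-0.3, 0.9, 5.9]
grip_width: 0.473
time_s: 41.5
position: [0.4655, -0.307, 0.1346]
ee_rot: [0.001, 1.0, 0.001, -0.001]
force: [0.6, 0.9, -0.6]
grip_width: 0.466
```

```bash
python3 -m pendant '[{"claw":3,"tx":1.5,"ty":4.2,"tz":0,"twist":0},{"claw":3,"tx":1.5,"ty":4.2,"tz":0,"twist":0},{"claw":3,"tx":1.5,"ty":4.2,"tz":0,"twist":0},{"claw":3,"tx":1.5,"ty":4.2,"tz":0,"twist":0},{"claw":3,"tx":1.5,"ty":4.2,"tz":0,"twist":0},{"claw":3,"tx":1.5,"ty":4.2,"tz":0,"twist":0},{"claw":3,"tx":1.5,"ty":4.2,"tz":0,"twist":0},{"claw":3,"tx":1.5,"ty":4.2,"tz":0,"twist":0},{"claw":3,"tx":1.5,"ty":4.2,"tz":0,"twist":0},{"claw":3,"tx":1.5,"ty":4.2,"tz":0,"twist":0},{"claw":3,"tx":0.05,"ty":0.8,"tz":0,"twist":0},{"claw":3,"tx":0,"ty":0,"tz":0,"twist":0}]'; python3 -m pendant '[{"claw":3,"tx":0,"ty":0,"tz":-0.5,"twist":0},{"claw":3,"tx":0,"ty":0,"tz":0,"twist":0},{"claw":3,"tx":0,"ty":0,"tz":0,"twist":0},{"claw":3,"tx":0,"ty":0,"tz":0,"twist":0}]';python3 shot.py C3
```

```text
time_s: 42.7
position: [0.6162, 0.1218, 0.1351]
ee_rot: [-0.0, 1.0, -0.0, -0.001]
force: [-0.6, -0.6, -1.3]
grip_width: 0.468
time_s: 43.1
position: [0.617, 0.1191, 0.1319]
ee_rot: [0.002, 1.0, -0.0, 0.0]
force: [0.0, -0.6, -1.2]
grip_width: 0.467
[0.6171 0.1193 0.132 ] 43.15
```

View pics/C3.png

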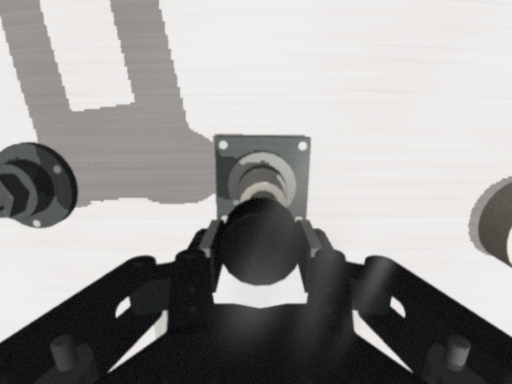

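The cap is held level at (261,240), over the wheel and the sleeve on the post. I'll lower it.

```bash
python3 -m pendant '[{"claw":3,"tx":-0.1,"ty":0.15,"tz":-1,"twist":0},{"claw":3,"tx":0,"ty":0,"tz":-0.8,"twist":0},{"claw":3,"tx":0,"ty":0,"tz":-0.4,"twist":0},{"claw":3,"tx":0,"ty":0,"tz":-0.4,"twist":0},{"claw":3,"tx":0,"ty":0,"tz":0,"twist":0},{"claw":3,"tx":0,"ty":0,"tz":0,"twist":0}]';python3 -m pendant '[{"claw":3,"tx":0,"ty":0,"tz":-0.4,"twist":0},{"claw":3,"tx":0,"ty":0,"tz":-0.4,"twist":0},{"claw":3,"tx":0,"ty":0,"tz":-0.3,"twist":0},{"claw":3,"tx":0,"ty":0,"tz":0,"twist":0},{"claw":3,"tx":0,"ty":0,"tz":0,"twist":0}]'
```

```text
time_s: 43.75
position: [0.6161, 0.1218, 0.1058]
ee_rot: [0.001, 1.0, -0.0, -0.0]
force: [0.5, 0.3, -0.4]
grip_width: 0.47
time_s: 44.25
position: [0.6159, 0.1217, 0.0946]
ee_rot: [0.001, 1.0, -0.0, -0.0]
force: [0.2, -0.5, 0.0]
grip_width: 0.467
```

```bash
python3 -m pendant '[{"claw":3,"tx":0,"ty":0,"tz":-0.2,"twist":0},{"claw":3,"tx":0,"ty":0,"tz":0,"twist":0},{"claw":3,"tx":0,"ty":0,"tz":0,"twist":0}]'; python3 -m pendant '[{"claw":3,"tx":0,"ty":0,"tz":-0.1,"twist":0},{"claw":3,"tx":0,"ty":0,"tz":0,"twist":0},{"claw":3,"tx":0,"ty":0,"tz":0,"twist":0}]'; python3 -m pendant '[{"claw":3,"tx":0,"ty":0,"tz":-0.1,"twist":0},{"claw":3,"tx":0,"ty":0,"tz":0,"twist":0},{"claw":3,"tx":0,"ty":0,"tz":0,"twist":0}]'
```

```text
time_s: 44.55
position: [0.616, 0.1217, 0.0928]
ee_rot: [0.001, 1.0, -0.0, -0.0]
force: [0.8, -0.6, -0.2]
grip_width: 0.471
time_s: 44.85
position: [0.616, 0.1217, 0.0918]
ee_rot: [0.001, 1.0, -0.0, -0.0]
force: [0.2, 1.1, -0.5]
grip_width: 0.47
time_s: 45.15
position: [0.6163, 0.1218, 0.0911]
ee_rot: [0.001, 1.0, 0.0, 0.0]
force: [0.3, 0.5, 1.9]
grip_width: 0.467
```

Contact came at the expected 0.0911. I'll release, retreat up and back, and look from the fixed cameras.

```bash
python3 -m pendant '[{"claw":6,"tx":0,"ty":0,"tz":-0.03,"twist":0},{"claw":6,"tx":0,"ty":0,"tz":0,"twist":0},{"claw":6,"tx":0,"ty":0,"tz":0,"twist":0},{"claw":6,"tx":0,"ty":0,"tz":0,"twist":0},{"claw":8,"tx":0,"ty":0,"tz":0,"twist":0},{"claw":8,"tx":0,"ty":0,"tz":1,"twist":0},{"claw":8,"tx":0,"ty":0,"tz":4,"twist":0},{"claw":8,"tx":0,"ty":0,"tz":4.5,"twist":0},{"claw":8,"tx":-3,"ty":0,"tz":3,"twist":0},{"claw":8,"tx":-4.5,"ty":0,"tz":0,"twist":0},{"claw":8,"tx":-4.5,"ty":0,"tz":0,"twist":0},{"claw":8,"tx":-4.5,"ty":0,"tz":0,"twist":0}]'; python3 -m pendant '[{"claw":8,"tx":-3,"ty":0,"tz":0,"twist":0},{"claw":8,"tx":0,"ty":0,"tz":0,"twist":0},{"claw":8,"tx":0,"ty":0,"tz":0,"twist":0},{"claw":8,"tx":0,"ty":0,"tz":0,"twist":0}]'
python3 - <<'E'
from h import *
import pickle
d=pickle.load(open('d0.pkl','rb'))
o=[]
for n in ('scene','side'):
    c=take(n); cv2.imwrite(f'pics/{n}9.png',c['img'])
    for P,h in (([.616,.121],.102),([.617,-.1155],.062)):
        u,v=map(int,proj(c,P+[.05])); o.append(cv2.resize(c['img'][v-33:v+33,u-44:u+44],(400,300),interpolation=cv2.INTER_CUBIC))
    e={k:[round(float(x),1) for x in np.subtract(proj(c,[*xy,z]),(u-44,v-33))] for k,xy,z in (('tip',(.617,-.1155),.062),)}; print(n,e)
    for nm,P in (('tape',(.662,.404,.02)),('valves',(.675,-.42,.03)),('wrench',(.78,.03,0))):
        u,v=map(int,proj(c,P)); s=np.s_[max(v-40,0):v+40,max(u-40,0):u+40]; print(nm,cv2.absdiff(c['img'][s],d[n]['img'][s]).mean().round(1))
cv2.imwrite('pics/end.png',np.vstack([np.hstack(o[:2]),np.hstack(o[2:])]))
E
```

```text
time_s: 46.35
position: [0.4498, 0.1217, 0.2165]
ee_rot: [0.001, 1.0, 0.0, 0.001]
force: [-0.2, -0.5, 0.7]
grip_width: 0.932
time_s: 46.75
position: [0.422, 0.1218, 0.2164]
ee_rot: [0.001, 1.0, 0.0, 0.001]
force: [-0.1, 0.0, -0.1]
grip_width: 0.935
scene {'tip': [44.4, 30.1]}
tape 1.6
valves 1.6
wrench 1.4
side {'tip': [44.1, 30.0]}
tape 4.5
valves 4.2
wrench 4.6
```

View pics/end.png

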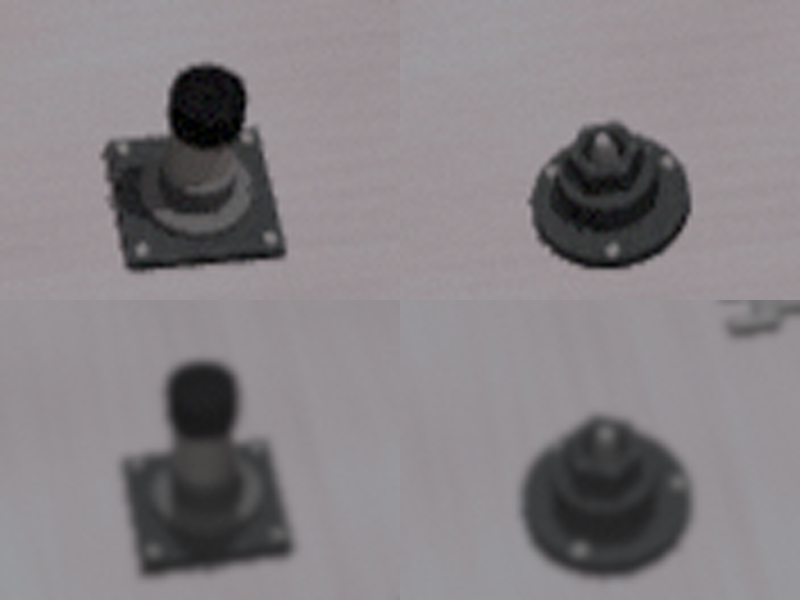

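Both fixed cameras show the stacks complete and upright: wheel, sleeve and cap on the tall post (crop at (205,150)), and roller and nut with the post tip through it on the short one (crop at (605,190)). The areas around the bystanders show little change, so I'm handing in.

```bash
python3 -c "
from cell import order; print(order.hand_in())"
```

```text
the job is handed in; nothing more can be done
None
```

Both sets are built and the job is handed in at about 47 s on the robot's clock; no verdict is reported. The tall post holds the wheel, then the sleeve, then the cap. The short post holds the roller, then the nut.

- **Seating heights:** each part was lowered in the grip until contact. The contact heights put the undersides at about 10, 40 and 76 mm on the tall post and 10 and 34 mm on the short post, as specified. These come from the arm's readings, which are good to about 1 mm.
- **Final look:** both fixed cameras showed the stacks complete and upright, with the gripper retreated clear. I judged this by eye and did not measure the parts' final tilt or offset from the posts.
- **Bystanders:** the picture areas around the tape, valve block and wrench changed little from the start, with a mean difference of 1.6 grey levels or less in the scene view. The side view showed a uniform 4 to 5 levels, which I put down to picture noise or lighting.
- **Disagreements along the way:**
  - The outline of the square base was biased by a shadow, so I used the post tip and bolt heads for the tall post.
  - On the short post, the base and tip fits differed by about 2.5 mm, so I used their mean.
  - A rough picture check put the held roller about 4 mm off in x, but it went down the post without side force.
- **Contact forces:** I felt up to about 14 N of vertical force while gripping and seating parts, well below the limits.

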